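# Bring the trolley wheel's valve to the top, spoke by spoke

## Task

The dinghy-trolley wheel on the blue stand must be ready for the tyre pump: with the fingertips, gently push its white spokes, one after another, until the valve stem with the green cap points straight up the slope at the red arrow. Do it in at least two separate pushes, drawing the fingers right out of the wheel between pushes while the valve is still well short of the arrow; do not push on the tyre, its white rim or the valve, do not grip the wheel, and leave the other things on the table where they are. Finish with the wheel still and the fingers out of it.

Things in the scene. Friction and masses are not known exactly. Their poses are not given: they have to be found in the camera images.
- stand: fixed blue stand, base 280 x 400 mm, 12 mm thick. Origin on the table under the wheel's centre, which is 145 mm higher; z up, x level towards the stand's back (arrow side), y to the left of that. The wheel leans back: its axle points up, tilted 0.698 rad (40 deg) from vertical towards the stand's -x. A post 24 mm wide behind the wheel carries the arrow.
- wheel: spoked wheel, turns either way, friction (0.15 N m) keeps it where left. Origin: centre, in the spokes' mid-plane; z: axle, out of the front face; x: towards the valve. Hub radius 24 mm, 12 mm proud of the mid-plane. Five white spokes 14 mm wide, 10 mm thick at 36, 108, 180, 252, 324 deg from x about z, from hub to rim; openings between them go right through.
- tyre: black tyre with its white rim, fixed to the wheel: inner radius 104 mm, outer radius 150 mm, from 28 mm behind to 12 mm in front of the spokes' mid-plane. Origin and axes as wheel.
- valve: brass valve stem with a green cap, fixed to the rim midway between two spokes, its cap 13 mm thick, pointing inwards from the rim at 104 mm to 78 mm from the centre along the wheel's x. Origin and axes as wheel.
- hub (a point): the wheel's centre, axes as wheel
- valve_mid (a point): middle of the valve stem, on the wheel, 90 mm from the centre along the wheel's x
- valve_home (a point): point fixed to the stand, 90 mm from the wheel's centre straight up the slope towards the red arrow: where valve_mid must come
- meter: loose yellow multimeter 170 x 85 mm, 49 mm high; origin at the centre of its underside; bystander
- driver: loose screwdriver with a red handle, lying; bystander
- grease: loose jar with a blue cap, 60 mm across, 70 mm high; origin at the centre of its underside; bystander
- yoke (a point): middle of the outer face of the aluminium bar, 22 mm wide, that crosses level in front of the wheel through the hub, along the stand's y; this face is 28 mm in front of the spokes' mid-plane (hub nut: 34 mm). A like bar is 46 mm behind the mid-plane; cheeks 172 mm from the axle join them. The bars split the openings into an upper and a lower half: fingers cannot pass along through them.
- arrow (a point): tip of the fixed red arrow, 156 mm from the wheel's centre, straight up the slope, in the spokes' mid-plane; it points at the hub

How it is judged:
By the outcome, as a careful person would: the job done as asked, in the order asked, and still so for the second after the job is handed in, with the robot touching nothing.
It also fails if it takes over 61 s, if anything falls off the work surface, if the arm or the gripper's body presses on something with over 40 N, if the wrist force passes 120 N, or if a joint passes its speed limit or range.

## Robot

A 7-joint arm with a two-finger parallel gripper is mounted at the origin on the work surface. World frame = base frame: x ahead of the robot, y to its left, z up, the work surface at z = 0. Lengths are in mm, angles in rad, forces in N, time in s.
With the tool pointing down it reaches from about 400 to 875 mm from the base axis. Payload 4.4 kg.
Tool frame: the origin (TCP) lies at the very end of the fingers, on their centre line; the grasp point (between the pads) lies 19 mm behind it (arm.grip_depth is the distance from the TCP to the grasp point, in mm); z points along the fingers, y is the line along which they close (so a half turn about z gives the same grasp; the last joint's range is limited). The gripper opens to 85 mm and grips with 20 to 120 N. Pads are 22 mm wide; open, the fingers measure 114 mm over their backs; the gripper's body (76 mm by 85 mm) begins 54 mm behind the grasp point. The pads swing forward as they close: fully open they stand 13 mm farther back than shut.
Start: joints at [-1.409, 0.628, 0.038, 1.517, -0.027, 0.996, -0.02], TCP at [146.766, 633.228, 194.613] pointing down, gripper open.
Joint ranges: [-3.06, 3.06], [-0.37, 2.12], [-1.25, 1.32], [0.18, 2.47], [-1.1, 4.24], [0.23, 1.98], [-2.94, 2.94]. Speed limits (rad/s): [2.57, 2.57, 3.14, 3.14, 3.14, 3.14, 3.14].

## Interface

Orientations are given as a rotation vector (axis times angle).
In Python, from cell import arm gives the robot as it stands. The module is installed in compiled form; this text tells all that it offers.
- The arm moves only by the tool apply_moves, never from a script. Its argument "commands" is a list of rows, each a list of 7 numbers: the shift along the world's x, y, z normalised to -1 to 1, where 1 is 0.5 m, then the turn, a rotation vector about the world's x, y, z normalised to -1 to 1, where 1 is 45 degrees, then the opening, from 0 (shut) to 1 (fully open). A call has 1 to 8 rows; each row is the pose to reach, as a shift and turn from the pose commanded when the call began; what a row does not reach only later rows make up. A row lasts 1/12 s, in which the tool goes at most 41.7 mm and 7.16 degrees, less where a joint would pass 70% of its speed; a pose out of reach is approached as far as the arm can. A call with a number of a shift or a turn outside -1 to 1 is refused whole. A call with a gripper value outside its range is refused whole. The fingers move at their own pace and stop on an object; "squeeze" is the grip in N (left out, the last holds). Time passes only in rows, so rows that repeat a pose let the fingers close. It gives the time, the measured TCP pose, the force, the opening and the grip force at its end, in the units of the state.
- arm.observe(): the state, without advancing time (a new reading comes with each control period).
- arm.capture(name): name is "side" or "top"; returns the picture (480x640x3 uint8, red, green, blue); there is no depth.
- arm.camera_model(name): a dict with "mtx" (3x3 intrinsics, pixels), "dist" ([k1, k2, p1, p2, k3] as OpenCV has them; the pictures are not rectified), "cam_to_world" (4x4, takes a point from camera to world coordinates). Camera axes: x right, y up, looking along -z (the intrinsics and any distortion apply to the point x, -y, -z); pixel columns grow to the right and rows downward; lengths in mm; the calibration is good to about 2 mm. A picture is of the moment at which its call begins. camera_model takes no time and is no camera call.
- arm.hand_in(): hands the job in; it is judged then, once.
The state is a dict: "time_s": time; "joint_positions": joint angles; "joint_velocities": joint speeds; "joint_torque": joint torques, N m; "eef_pos": TCP position; "tcp_rot": TCP orientation; "contact_force": force on the tool from outside, world axes, zero at the start; "moment": the same for the moment, N m; "grip_width": finger opening in mm; "gripper_force": force on a finger pad.
Only numpy, scipy, OpenCV 4.12 (cv2) and the standard library are available. Lean on these libraries where they do the work, as an engineer would, in place of code of your own. Each camera call takes 0.05 s, during which the arm holds its last target. There are 200 camera calls.

## Working session

There is one attempt and no reset: what is moved stays moved. The work goes in short steps, Python scripts to look and compute and a tool call to move; the robot and the scene stay as the last step left them, time stands still between calls to the robot, and variables do not carry over. Pictures are saved under pics/ and viewed, at most 10 in all, crops included, and the job is handed in when it is done.

Besides the shell and the picture viewer there is one more tool, called as name([rows], argument=value, ...), one row to a line, values as JSON. apply_moves: Moves the arm, as the interface text tells. Scaled input: -1 to 1 covers 0.5 m each way for a shift and 45 degrees each way for a turn. Its arguments: {"type":"object","properties":{"commands":{"type":"array","items":{"type":"array","items":{"type":"number"}}},"squeeze":{"type":"number"}},"required":["commands"]}

```bash
mkdir -p pics; python3 - <<'E'
from cell import arm
import cv2,numpy as np
s=arm.observe();print({k:np.round(v,3) for k,v in s.items()})
for n in("side","top"):
    im=arm.capture(n);cv2.imwrite(f"pics/{n}0.png",im[:,:,::-1])
    m=arm.camera_model(n);print(n,np.round(m["mtx"],1),m["dist"],np.round(m["cam_to_world"],3))
E
```

```text
{'time_s': np.float64(0.0), 'joint_positions': array([-1.409,  0.629,  0.038,  1.518, -0.027,  0.996, -0.02 ]), 'joint_velocities': array([-0.   , -0.002, -0.001,  0.   , -0.   , -0.001,  0.   ]), 'joint_torque': array([-0.0000e+00, -5.6341e+01,  1.2270e+00, -1.9344e+01,  1.1000e-02,
        1.0000e-02, -0.0000e+00]), 'eef_pos': array([146.623, 632.535, 193.699]), 'tcp_rot': array([-3.570e-01, -3.121e+00,  3.000e-03]), 'contact_force': array([-0.65 , -0.409, -0.316]), 'moment': array([-0.008, -0.032, -0.009]), 'gripper_force': np.float64(0.0), 'grip_width': np.float64(85.352)}
side [[514.8   0.  309.7]
 [  0.  514.8 241.5]
 [  0.    0.    1. ]] [-0.04207955  0.          0.          0.          0.        ] [[ 9.40000e-01  1.93000e-01 -2.81000e-01  1.53406e+02]
 [-3.40000e-01  5.85000e-01 -7.37000e-01 -8.08505e+02]
 [ 2.20000e-02  7.88000e-01  6.15000e-01  8.80402e+02]
 [ 0.00000e+00  0.00000e+00  0.00000e+00  1.00000e+00]]
top [[463.    0.  324.7]
 [  0.  463.  240. ]
 [  0.    0.    1. ]] [-0.02002699  0.          0.          0.          0.        ] [[ 2.700000e-02  9.940000e-01 -1.070000e-01  3.618340e+02]
 [-1.000000e+00  2.600000e-02 -8.000000e-03  4.589900e+01]
 [-5.000000e-03  1.070000e-01  9.940000e-01  1.256322e+03]
 [ 0.000000e+00  0.000000e+00  0.000000e+00  1.000000e+00]]
```

View pics/side0.png

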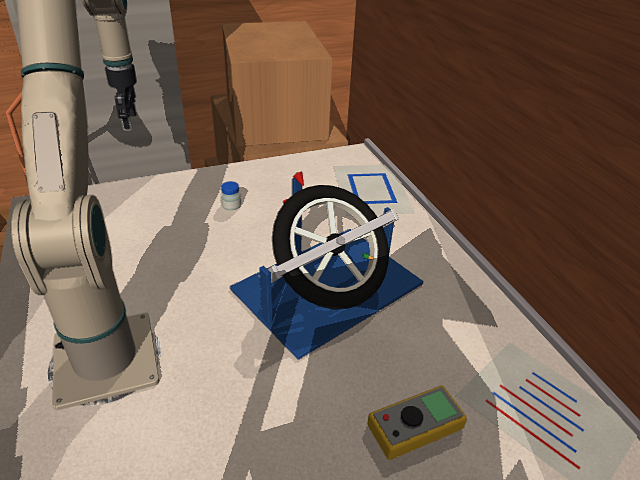

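View pics/top0.png

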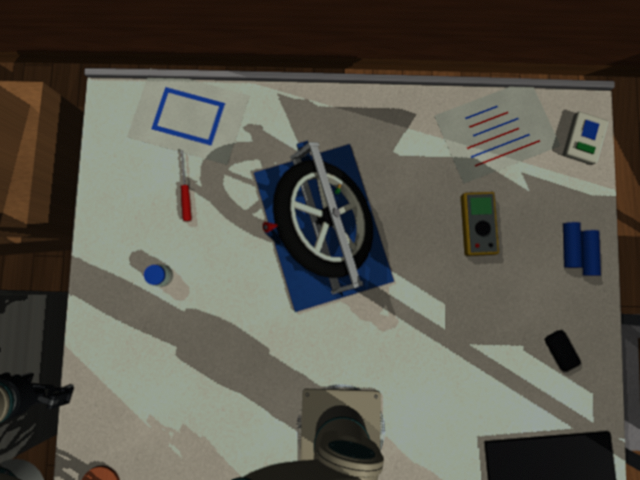

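The side view shows the wheel hub at about (340,241), the green valve cap at (367,256) and the red arrow at (298,178). In the top view the hub is at (326,215), the valve at (338,188) and the arrow at (270,228). The base corners there are (255,172), (350,146), (393,282) and (297,311).

```bash
cat >h.py <<'E'
import cv2,numpy as np
from cell import arm
from scipy.spatial.transform import Rotation as R
F=np.diag([1,-1,-1.])
def ray(n,px):
    m=arm.camera_model(n);T=np.array(m["cam_to_world"])
    u=cv2.undistortPoints(np.float64(px).reshape(-1,1,2),np.array(m["mtx"]),np.array(m["dist"])).reshape(-1,2)
    d=np.c_[u[:,0],-u[:,1],-np.ones(len(u))]@T[:3,:3].T
    return T[:3,3],d/np.linalg.norm(d,axis=1)[:,None]
def plane(n,px,p0,nn):
    o,d=ray(n,px);return o+d*(((p0-o)@nn)/(d@nn))[:,None]
def proj(n,P):
    m=arm.camera_model(n);T=np.array(m["cam_to_world"])
    c=(np.atleast_2d(P)-T[:3,3])@T[:3,:3]@F
    return cv2.projectPoints(c,np.zeros(3),np.zeros(3),np.array(m["mtx"]),np.array(m["dist"]))[0].reshape(-1,2)
def tri(a,b):
    (o1,d1),(o2,d2)=ray("side",[a]),ray("top",[b]);d1,d2=d1[0],d2[0]
    t=np.linalg.lstsq(np.c_[d1,-d2],o2-o1,rcond=None)[0]
    p,q=o1+t[0]*d1,o2+t[1]*d2;return (p+q)/2,np.linalg.norm(p-q)
def masks(im):
    h=cv2.cvtColor(im,cv2.COLOR_RGB2HSV);g=lambda a,b:cv2.inRange(h,a,b)
    return dict(green=g((45,110,60),(75,255,255)),red=g((0,150,60),(8,255,255))|g((172,150,60),(180,255,255)),blue=g((100,120,30),(125,255,255)))
Z=np.array([0,0,1.])
E
python3 - <<'E'
from h import *
for n in("side","top"):
    im=cv2.imread(f"pics/{n}0.png")[:,:,::-1].copy();M=masks(im)
    for k in("green","red","blue"):
        c,_=cv2.findContours(M[k],0,2)
        for q in sorted(c,key=cv2.contourArea)[::-1][:3]:
            print(n,k,cv2.contourArea(q),cv2.boundingRect(q),q.reshape(-1,2).mean(0).round(1))
    if n=="top":
        q=cv2.convexHull(max(cv2.findContours(M["blue"],0,2)[0],key=cv2.contourArea))
        a=cv2.approxPolyDP(q,5,True).reshape(-1,2);print(a);P=plane("top",a,12*Z,Z);print(P.round(),P.mean(0),np.linalg.norm(P-np.roll(P,1,0),axis=1))
    x,y=((265,160) if n=="side" else (240,130))
    c=cv2.resize(im[y:y+180,x:x+160],None,fx=3.3,fy=3.3,interpolation=cv2.INTER_CUBIC);c=cv2.convertScaleAbs(c,alpha=1.5 if n=="top" else 1.1)
    cv2.imwrite(f"pics/c_{n}.png",c[:,:,::-1])
E
```

```text
side green 19.0 (363, 253, 6, 6) [365.7 255.6]
side green 0.0 (437, 392, 1, 1) [437. 392.]
side green 0.0 (441, 393, 1, 1) [441. 393.]
side red 137.0 (486, 400, 94, 69) [532.8 434.2]
side red 89.5 (500, 385, 73, 51) [535.1 409.5]
side red 64.0 (294, 172, 10, 14) [299.1 176.6]
side blue 6523.5 (230, 257, 193, 102) [335.5 300.2]
side blue 710.0 (318, 255, 40, 33) [334.6 273.7]
side blue 494.5 (344, 238, 26, 37) [358.9 253.8]
top green 285.5 (471, 198, 21, 16) [482.  207.8]
top green 72.5 (578, 143, 17, 10) [586.  147.4]
top green 3.0 (337, 189, 3, 3) [338.2 190. ]
top red 249.0 (181, 185, 10, 36) [185.4 204.9]
top red 40.0 (264, 222, 13, 9) [269.3 225.2]
top red 4.0 (476, 244, 3, 3) [477. 245.]
top blue 2827.0 (276, 219, 117, 92) [337.1 274.3]
top blue 2597.5 (152, 88, 72, 57) [187.4 116.1]
top blue 1440.0 (564, 223, 36, 52) [579.2 245.1]
[[392 280]
 [295 310]
 [276 243]
 [373 219]]
[[ 393. -127.   12.]
 [ 306.  130.   12.]
 [ 484.  188.   12.]
 [ 557.  -73.   12.]] [434.93677704  29.48931827  12.        ] [172.25464308 271.22354216 186.86972163 270.84498278]
```

View pics/c_side.png

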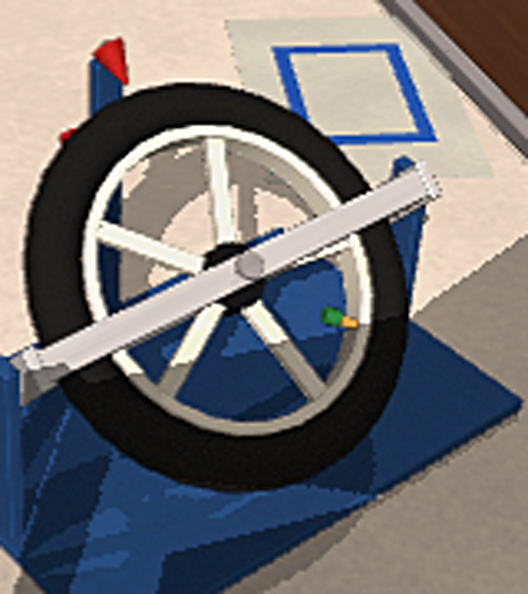

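View pics/c_top.png

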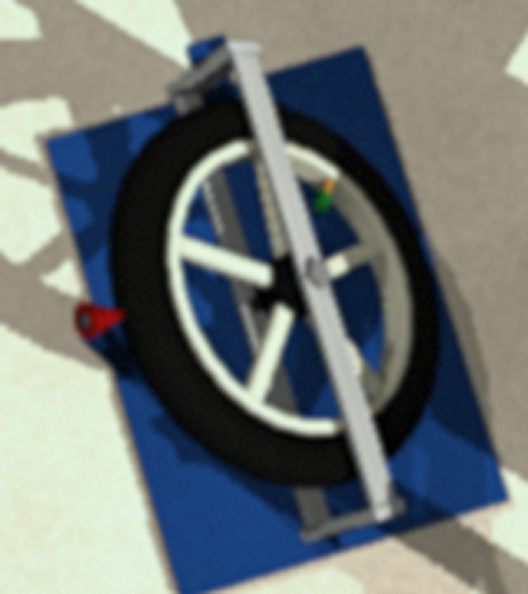

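The side crop shows the hub nut at crop (248,264), the arrow tip at (125,85), and the valve below right at (333–352, 318). The top crop shows the base corners at (45,142), (362,45), (508,500) and (180,594), the nut at (316,270), the arrow tip at (127,316) and the valve at (325,190).

```bash
cat >>h.py <<'E'
def fr(C,yaw):
    ex=np.array([np.cos(yaw),np.sin(yaw),0]);ey=np.array([-ex[1],ex[0],0])
    a=np.cos(.698)*Z-np.sin(.698)*ex; u=np.cos(.698)*ex+np.sin(.698)*Z  # u: up slope; wheel plane axes u, ey
    return ex,ey,a,u
E
python3 - <<'E'
from h import *
S=lambda x,y:(x/3.3+265-.3,y/3.3+160-.3)
T=lambda x,y:(x/3.3+240-.3,y/3.3+130-.3)
c=plane("top",[T(45,142),T(362,45),T(508,500),T(180,594)],12*Z,Z)
C=c.mean(0);e=(c[0]+c[3]-c[1]-c[2])/2;l=(c[1]+c[0]-c[2]-c[3])/2
print(C,np.linalg.norm(e),np.linalg.norm(l),np.arctan2(e[1],e[0]),np.arctan2(-l[0],l[1])+0*np.pi, np.arctan2(l[1],l[0])-np.pi/2)
for n,a,b in(("nut",S(248,264),T(316,270)),("arrow",S(125,85),T(127,316)),("cap",S(331,316),T(324,198)),("valve",S(340,319),T(325,190))):
    print(n,*tri(a,b))
yaw=np.arctan2(e[1],e[0]);C0=np.array([C[0],C[1],145]);ex,ey,a,u=fr(C0,yaw)
print("pred nut",C0+34*a,"arrow",C0+156*u)
for n,px in(("side",S(340,319)),("top",T(325,190))):
    P=plane(n,[px],C0,a)[0]-C0;print(n,P@u,P@ey,np.linalg.norm(P),np.degrees(np.arctan2(P@ey,P@u)))
E
```

```text
[534.95666227  63.4957001   12.        ] 276.7218885926011 393.86586700502966 1.887837056505112 -1.2455503037559996 -1.2455503037559996
nut [547.51533565  31.39073854 166.52639534] 1.0841901999243173
arrow [500.26805866 157.82213533 244.882525  ] 0.07510741967007897
cap [613.5534431   25.85490895 107.36526469] 1.1341226399018394
valve [620.75353435  25.15942457 103.23639745] 1.1040813004271068
pred nut [541.76895435  42.73337604 171.04838913] arrow [497.69677193 177.05541083 245.25912761]
side -75.0994200339546 -74.9176978663484 106.07819918828659 -135.0694048006047
top -84.31360292428947 -72.60956035430513 111.26963598808182 -139.26548186693014
```

```bash
cat >fit.py <<'E'
from h import *
from scipy.optimize import least_squares
S=lambda x,y:(x/3.3+265-.3,y/3.3+160-.3)
T=lambda x,y:(x/3.3+240-.3,y/3.3+130-.3)
obs=dict(side=[S(248,264),S(125,85),S(340,319),S(34,358),S(428,182)],top=[T(316,270),T(127,316),T(325,190),T(385,512),T(245,48)])
def pts(p):
    C=np.array([p[0],p[1],145]);ex,ey,a,u=fr(C,p[2])
    v=np.cos(p[3])*u+np.sin(p[3])*ey
    return np.array([C+34*a,C+156*u,C+90*v,C+28*a+p[4]*ey,C+28*a-p[4]*ey])
# per camera 2px global shift slack for calibration error
def res(p):
    P=pts(p);r=[(proj(n,P)+p[5+2*i:7+2*i]-obs[n]) for i,n in enumerate(("side","top"))]
    r[0]=r[0][:, :] if True else 0
    return np.r_[np.array(r).ravel(),p[5:9]/1.0,(p[2]-1.893)/.02]
s=least_squares(res,[538,50,1.89,-2.4,180,0,0,0,0],x_scale=[1,1,.01,.01,1,1,1,1,1],loss="soft_l1")
print(s.x.round(3),np.degrees(s.x[3]));print(res(s.x)[:20].reshape(2,5,2).round(1))
E
python3 fit.py
```

```text
[ 5.38945e+02  4.82890e+01  1.88500e+00 -2.30000e+00  1.76479e+02
  1.89000e-01  4.67000e-01 -2.55000e-01 -2.00000e-02] -131.80049130342806
[[[ 0.5  0. ]
  [ 0.3 -0.7]
  [-0.9 -0.3]
  [ 0.1  2.7]
  [-0.3 -0.6]]

 [[ 1.3  0.7]
  [-2.1 -0.9]
  [-0.4  1.4]
  [ 0.3 -0.5]
  [ 0.5 -0.2]]]
```

```bash
cat >>h.py <<'E'
C=np.array([539,48.3,145]);YAW=1.885;ex,ey,a,u=fr(C,YAW)
RT=np.c_[u,-ey,-a]
def P(r,ang,h): t=np.radians(ang);return C+r*(np.cos(t)*u+np.sin(t)*ey)+h*a
def go(p,Rt=RT):
    s=arm.observe();R0=R.from_rotvec(s["tcp_rot"])
    w=(R.from_matrix(Rt)*R0.inv()).as_rotvec(degrees=True)
    d=np.array(p)-s["eef_pos"]
    print("t",s["time_s"],"F",np.round(s["contact_force"],1),"shift",(d/500).round(4),"mm",d.round(1),"turn",(w/45).round(3))
E
python3 - <<'E'
from h import *
go(P(54,-58,120));print(P(54,-58,120),u,ey,a)
E
```

```text
t 0.1 F [-0.6 -0.4  0.2] shift [ 0.906  -1.2453  0.1231] mm [ 453.  -622.7   61.6] turn [ 0.629  0.682 -1.255]
[599.61242255   9.95650684 255.32638291] [-0.23677927  0.72862155  0.64268672] [-0.95104279 -0.30905923  0.        ] [ 0.19862826 -0.61122257  0.76612909]
```

apply_moves([
  [0.2,-0.3,0.4,0,0,-0.6,0],
  [0.2,-0.3,0.4,0,0,-0.6,0],
  [0.2,-0.3,0.4,0,0,-0.6,0],
  [0.2,-0.3,0.4,0,0,-0.6,0],
  [0.2,-0.3,0.4,0,0,-0.6,0],
  [0.2,-0.3,0.4,0,0,-0.6,0],
  [0.2,-0.3,0.4,0,0,-0.6,0],
])

```text
time_s: 0.68
eef_pos: [250.4, 480.9, 398.8]
tcp_rot: [1.082, 2.947, 0.008]
contact_force: [0.4, 0.2, -0.0]
grip_width: 0.5
gripper_force: 0.0
```

apply_moves([
  [0.36,-0.48,0,0,0,-0.95,0],
  [0.36,-0.48,0,0,0,-0.95,0],
  [0.36,-0.48,0,0,0,-0.95,0],
  [0.36,-0.48,0,0,0,-0.95,0],
  [0.36,-0.48,0,0,0,-0.95,0],
  [0.36,-0.48,0,0,0,-0.95,0],
  [0.36,-0.48,0,0,0,-0.95,0],
  [0.36,-0.48,0,0,0,-0.95,0],
])

```text
time_s: 1.35
eef_pos: [430.7, 235.5, 395.0]
tcp_rot: [2.088, 2.342, -0.001]
contact_force: [1.4, 0.1, -0.5]
grip_width: -0.3
gripper_force: 0.0
```

```bash
python3 - <<'E'
from h import *
go(P(54,-58,200));print(arm.observe()["joint_positions"])
E
```

```text
t 1.35 F [ 1.4  0.1 -0.5] shift [ 0.3697 -0.549  -0.1567] mm [ 184.8 -274.5  -78.4] turn [0.874 0.193 0.245]
[-0.94173773  0.23675667  0.49696498  1.62810675 -0.11151862  1.30507957
 -0.31260607]
```

apply_moves([
  [0.37,-0.55,0,0.87,0.19,0.25,0],
  [0.37,-0.55,0,0.87,0.19,0.25,0],
  [0.37,-0.55,0,0.87,0.19,0.25,0],
  [0.37,-0.55,0,0.87,0.19,0.25,0],
  [0.37,-0.55,0,0.87,0.19,0.25,0],
  [0.37,-0.55,0,0.87,0.19,0.25,0],
  [0.37,-0.55,0,0.87,0.19,0.25,0],
  [0.37,-0.55,0,0.87,0.19,0.25,0],
])

```text
time_s: 2.02
eef_pos: [586.0, -0.7, 389.3]
tcp_rot: [-1.474, -2.041, -0.543]
contact_force: [0.5, -0.5, -0.5]
grip_width: 0.2
gripper_force: 0.0
```

```bash
python3 - <<'E'
from h import *
go(P(54,-58,75));print(arm.observe()["joint_positions"])
E
```

```text
t 2.0167 F [ 0.5 -0.5 -0.5] shift [ 0.0093  0.0763 -0.3368] mm [   4.7   38.1 -168.4] turn [-0.008 -0.001 -0.007]
[ 0.08545564  0.67812555  0.44938396  1.19598367 -0.75556662  1.85643678
  0.8241293 ]
```

apply_moves([
  [0.009,0.076,-0.337,0,0,0,0],
  [0.009,0.076,-0.337,0,0,0,0],
  [0.009,0.076,-0.337,0,0,0,0],
  [0.009,0.076,-0.337,0,0,0,0],
  [0.009,0.076,-0.337,0,0,0,0],
  [0.009,0.076,-0.337,0,0,0,0],
  [0.009,0.076,-0.337,0,0,0,0],
])

```text
time_s: 2.6
eef_pos: [591.2, 43.8, 227.1]
tcp_rot: [-1.468, -2.056, -0.544]
contact_force: [0.8, -0.9, 0.7]
grip_width: 0.3
gripper_force: 0.0
```

```bash
python3 - <<'E'
from h import *
go(P(54,-58,75));print(arm.observe()["joint_positions"])
im=arm.capture("side");im2=arm.capture("top")
c=np.hstack([cv2.resize(im[130:310,230:410],None,fx=2.2,fy=2.2,interpolation=2),cv2.convertScaleAbs(cv2.resize(im2[120:300,230:410],None,fx=2.2,fy=2.2,interpolation=2),alpha=1.5)])
cv2.imwrite("pics/p1.png",c[:,:,::-1])
for n,o in(("side",(230,130)),("top",(230,120))):print(n,((proj(n,[P(54,-58,0),P(54,-58,-15),P(90,-132,0),arm.observe()["eef_pos"]])-o)*2.2).round())
E
```

```text
t 2.6 F [ 0.8 -0.9  0.7] shift [-0.001  -0.0127 -0.0125] mm [-0.5 -6.4 -6.2] turn [-0.003  0.011 -0.017]
[ 0.01851789  0.79010615  0.41636621  1.43908508 -0.7969107   1.54551499
  0.99177814]
side [[248. 210.]
 [241. 215.]
 [301. 277.]
 [282. 178.]]
top [[185. 175.]
 [177. 180.]
 [238. 151.]
 [223. 149.]]
```

View pics/p1.png

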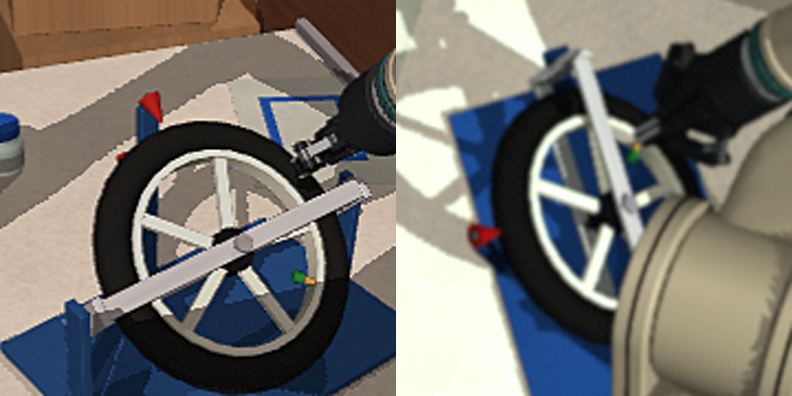

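The view shows the gripper in front of the upper right of the wheel, with the tip near side crop (300,172) and top crop (640,138). The projected TCP is about 20 px further on, so I'll zoom in to check.

```bash
python3 - <<'E'
from h import *
go(P(54,-58,75))
im=arm.capture("side");im2=arm.capture("top")
e=arm.observe()["eef_pos"]
L=[]
for n,i,al in(("side",im,1.3),("top",im2,2)):
    p=proj(n,[e])[0];x,y=(p-30).astype(int);q=cv2.convertScaleAbs(cv2.resize(i[y:y+60,x:x+60],None,fx=6,fy=6,interpolation=2),alpha=al)
    print(n,(p-[x,y])*6,x,y);L.append(q)
cv2.imwrite("pics/p2.png",np.hstack(L)[:,:,::-1])
E
```

```text
t 2.7 F [ 0.2 -0.5 -0.2] shift [-0.0026 -0.0112 -0.0149] mm [-1.3 -5.6 -7.5] turn [-0.002  0.016 -0.016]
side [185.46274135 180.4903603 ] 327 181
top [180.59877675 184.36859444] 301 157
```

View pics/p2.png

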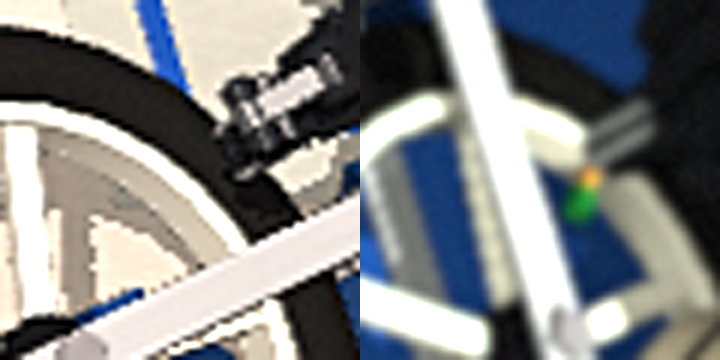

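```bash
python3 - <<'E'
from h import *
e=arm.observe()["eef_pos"]
for s,t in(((237,163),(228,155)),((222,160),(225,158))):
    p,g=tri((327+s[0]/6,181+s[1]/6),(301+t[0]/6,157+t[1]/6));d=p-e;print(p,g,"along u,ey,a:",d@u,d@ey,d@a)
for n,o in(("side",(327,181)),("top",(301,157))):
    print(n,[((proj(n,[e+h*a])[0]-o)*6).round() for h in(0,10,20,40,60)], "90deg bar pts",((proj(n,[P(0,0,28),P(104,-90,28),P(104,-58,0)])-o)*6).round())
E
```

```text
[601.11641773  25.4226634  245.18465953] 3.3853696613669237 along u,ey,a: -4.19166687307934 -3.4040442117833822 25.87367913285061
[597.8131057   27.15718972 246.4667788 ] 0.40249369444006594 along u,ey,a: -1.3216967924286955 -0.798524480548863 25.139635253619666
side [array([185., 180.]), array([199., 171.]), array([212., 162.]), array([240., 143.]), array([268., 124.])] 90deg bar pts [[ 72. 354.]
 [272. 259.]
 [143. 173.]]
top [array([181., 184.]), array([197., 175.]), array([214., 166.]), array([249., 146.]), array([284., 127.])] 90deg bar pts [[207. 336.]
 [133.  90.]
 [ -3. 161.]]
```

```bash
python3 - <<'E'
from h import *
go(P(54,-58,75));print("step per -60 along a",-60*a/500)
E
```

```text
t 2.8 F [ 0.1  1.1 -0.2] shift [-0.0021 -0.0116 -0.0144] mm [-1.1 -5.8 -7.2] turn [-0.002  0.016 -0.016]
step per -60 along a [-0.02383539  0.07334671 -0.09193549]
```

apply_moves([
  [-0.003,-0.011,-0.015,0,0.015,-0.015,0],
  [-0.003,-0.011,-0.015,0,0.015,-0.015,0],
  [-0.003,-0.011,-0.015,0,0.015,-0.015,0],
])

```text
time_s: 3.05
eef_pos: [588.9, 38.0, 218.1]
tcp_rot: [-1.482, -2.037, -0.538]
contact_force: [0.5, 0.5, 0.3]
grip_width: 0.1
gripper_force: 0.0
```

```bash
python3 - <<'E'
from h import *
go(P(54,-58,20))
E
```

```text
t 3.05 F [0.5 0.5 0.3] shift [-0.0183  0.0662 -0.0788] mm [ -9.2  33.1 -39.4] turn [-0.003 -0.006  0.   ]
```

apply_moves([
  [-0.009,0.033,-0.04,0,0,0,0],
  [-0.018,0.066,-0.079,0,0,0,0],
  [-0.018,0.066,-0.079,0,0,0,0],
  [-0.018,0.066,-0.079,0,0,0,0],
])

```text
time_s: 3.38
eef_pos: [579.3, 73.0, 178.4]
tcp_rot: [-1.478, -2.037, -0.537]
contact_force: [0.0, -1.5, -0.2]
grip_width: -0.0
gripper_force: 0.0
```

```bash
cat >look.py <<'E'
from h import *
import sys
im=arm.capture("side");im2=arm.capture("top")
e=arm.observe()["eef_pos"];d=e-C
print("r",np.hypot(d@u,d@ey),"ang",np.degrees(np.arctan2(d@ey,d@u)),"h",d@a)
L=[]
for n,i,al in(("side",im,1.3),("top",im2,2)):
    p=proj(n,[e])[0];x,y=(p-40).astype(int);q=cv2.convertScaleAbs(cv2.resize(i[y:y+80,x:x+80],None,fx=5,fy=5,interpolation=2),alpha=al)
    print(n,((p-[x,y])*5).round(),x,y,"h+25:",((proj(n,[e+25*a])[0]-[x,y])*5).round());L.append(q)
cv2.imwrite(f"pics/{sys.argv[1]}.png",np.hstack(L)[:,:,::-1])
E
python3 look.py p3
```

```text
r 54.703682517519624 ang -58.552791864541845 h 20.88486364687749
side [201. 204.] 307 182 h+25: [226. 186.]
top [201. 203.] 279 156 h+25: [233. 185.]
```

View pics/p3.png

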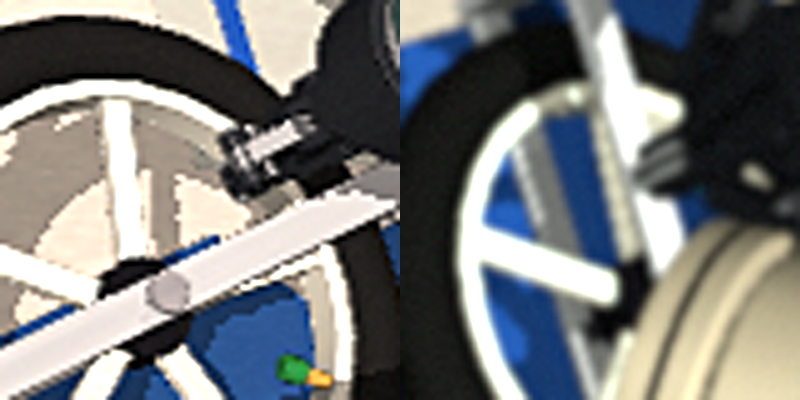

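```bash
cat >>h.py <<'E'
def valve():
    for n in("side","top"):
        M=masks(arm.capture(n))["green"];c=cv2.connectedComponentsWithStats(M)
        for i in range(1,c[0]):
            p=c[3][i]
            d=plane(n,[p],C,a)[0]-C
            if np.linalg.norm(d)<115 and c[2][i][4]>3: print("valve",n,p.round(1),c[2][i][4],"r",np.linalg.norm(d).round(1),"ang",np.degrees(np.arctan2(d@ey,d@u)).round(1))
E
python3 - <<'E'
from h import *
go(P(54,-57,-14));valve()
E
```

```text
t 3.4833 F [ 0.2 -0.6  0.2] shift [-0.0169  0.0431 -0.0523] mm [ -8.4  21.5 -26.2] turn [-0.002 -0.003 -0.001]
valve side [365.2 255.4] 27 r 86.3 ang -132.4
```

apply_moves([
  [-0.008,0.021,-0.026,0,0,0,0],
  [-0.016,0.043,-0.052,0,0,0,0],
  [-0.016,0.043,-0.052,0,0,0,0],
  [-0.016,0.043,-0.052,0,0,0,0],
])

```text
time_s: 3.92
eef_pos: [572.2, 93.2, 153.1]
tcp_rot: [-1.48, -2.038, -0.539]
contact_force: [-0.1, -0.4, -0.0]
grip_width: -0.2
gripper_force: 0.0
```

```bash
python3 - <<'E'
from h import *
go(P(54,-57,-14))
s=arm.observe()
for t in(-51,-45,-40,-35,-30):print(t,((P(54,t,-14)-s["eef_pos"])/500).round(4))
E
```

```text
t 3.9167 F [-0.1 -0.4 -0. ] shift [ 0.0003 -0.0017  0.0002] mm [ 0.1 -0.9  0.1] turn [-0.004 -0.005 -0.002]
-51 [-0.0082  0.0029  0.0061]
-45 [-0.0174  0.0067  0.0115]
-40 [-0.0255  0.0091  0.0155]
-35 [-0.034   0.011   0.0192]
-30 [-0.0427  0.0122  0.0225]
```

apply_moves([
  [-0.008,0.003,0.006,0,0,0,0],
  [-0.013,0.005,0.009,0,0,0,0],
  [-0.017,0.007,0.012,0,0,0,0],
  [-0.022,0.008,0.014,0,0,0,0],
  [-0.026,0.009,0.016,0,0,0,0],
  [-0.03,0.01,0.018,0,0,0,0],
  [-0.034,0.011,0.019,0,0,0,0],
  [-0.034,0.011,0.019,0,0,0,0],
])

```text
time_s: 4.58
eef_pos: [554.7, 98.9, 162.4]
tcp_rot: [-1.48, -2.038, -0.539]
contact_force: [-0.3, -0.1, 0.3]
grip_width: 0.2
gripper_force: 0.0
```

```bash
python3 - <<'E'
from h import *
valve();go(P(54,-35,-14))
E
```

```text
valve side [365.2 255.4] 27 r 86.3 ang -132.4
t 4.6833 F [ 0.3  0.1 -0.5] shift [ 0.0003 -0.0005  0.0009] mm [ 0.2 -0.2  0.5] turn [-0.004 -0.005 -0.002]
```

```bash
python3 - <<'E'
from h import *
s=arm.observe();e=s["eef_pos"]
for t,h in((-46,-14),(-57,-14),(-57,-24),(-57,-34)):print(t,((P(54,t,h)-e)/500).round(4))
E
```

```text
-46 [ 0.0185 -0.0054 -0.0077]
-57 [ 0.0346 -0.0132 -0.0181]
-57 [ 0.0306 -0.001  -0.0335]
-57 [ 0.0266  0.0112 -0.0488]
```

apply_moves([
  [0.019,-0.005,-0.008,0,0,0,0],
  [0.035,-0.013,-0.018,0,0,0,0],
  [0.035,-0.013,-0.018,0,0,0,0],
  [0.031,-0.001,-0.034,0,0,0,0],
  [0.028,0.006,-0.042,0,0,0,0],
  [0.027,0.011,-0.049,0,0,0,0],
  [0.027,0.011,-0.049,0,0,0,0],
])

```text
time_s: 5.27
eef_pos: [567.3, 105.9, 137.0]
tcp_rot: [-1.478, -2.037, -0.537]
contact_force: [-0.2, 0.7, 1.2]
grip_width: -0.4
gripper_force: 0.0
```

```bash
python3 look.py p4
```

```text
r 54.01471835944916 ang -56.86685987939118 h -34.32935110225974
side [203. 204.] 295 189 h+25: [227. 188.]
top [202. 203.] 265 164 h+25: [232. 186.]
```

View pics/p4.png

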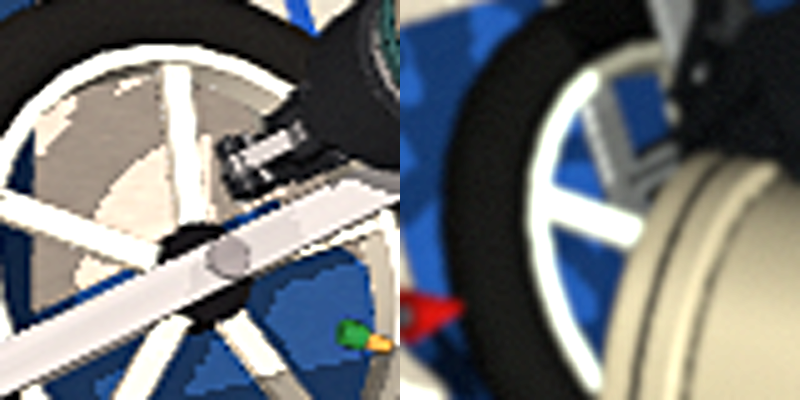

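The fingertips are now in the opening to the right of the upper spoke, at side crop (228,170), with no contact force. The visible tip is about 25 mm short of the reported TCP, so I'll use this greater depth for the push.

apply_moves([
  [-0.008,0.003,0.006,0,0,0,0],
  [-0.013,0.005,0.009,0,0,0,0],
  [-0.017,0.007,0.012,0,0,0,0],
  [-0.022,0.008,0.014,0,0,0,0],
  [-0.026,0.009,0.016,0,0,0,0],
  [-0.03,0.01,0.018,0,0,0,0],
  [-0.034,0.011,0.019,0,0,0,0],
  [-0.034,0.011,0.019,0,0,0,0],
])

```text
time_s: 6.03
eef_pos: [551.3, 109.4, 147.4]
tcp_rot: [-1.481, -2.038, -0.538]
contact_force: [1.9, -1.2, -0.0]
grip_width: 0.3
gripper_force: 0.8
```

```bash
python3 - <<'E'
from h import *
valve();go(P(54,-35,-34));e=arm.observe()["eef_pos"]
for t in range(-31,32,4):print(t,((P(54,t,-34)-e)/500).round(3))
E
```

```text
valve side [365.4 251.7] 27 r 85.6 ang -126.2
t 6.1333 F [ 1.  -0.8 -0.6] shift [-0.0004  0.0024 -0.0001] mm [-0.2  1.2 -0. ] turn [-0.004 -0.005 -0.002]
-31 [-0.007  0.003  0.003]
-27 [-0.014  0.004  0.005]
-23 [-0.022  0.004  0.007]
-19 [-0.029  0.004  0.009]
-15 [-0.036  0.003  0.01 ]
-11 [-0.044  0.002  0.011]
-7 [-0.051  0.001  0.012]
-3 [-0.059 -0.001  0.012]
1 [-0.066 -0.003  0.012]
5 [-0.073 -0.006  0.012]
9 [-0.08  -0.009  0.012]
13 [-0.086 -0.012  0.011]
17 [-0.093 -0.016  0.009]
21 [-0.099 -0.02   0.008]
25 [-0.105 -0.024  0.006]
29 [-0.111 -0.029  0.004]
```

apply_moves([
  [-0.007,0.003,0.003,0,0,0,0],
  [-0.014,0.004,0.005,0,0,0,0],
  [-0.022,0.004,0.007,0,0,0,0],
  [-0.029,0.004,0.009,0,0,0,0],
  [-0.036,0.003,0.01,0,0,0,0],
  [-0.044,0.002,0.011,0,0,0,0],
  [-0.051,0.001,0.012,0,0,0,0],
  [-0.059,-0.001,0.012,0,0,0,0],
])

```text
time_s: 6.8
eef_pos: [522.3, 109.5, 153.4]
tcp_rot: [-1.48, -2.039, -0.54]
contact_force: [5.1, -0.5, -0.5]
grip_width: -0.1
gripper_force: 2.0
```

```bash
python3 - <<'E'
from h import *
valve();go(P(54,-3,-34));e=arm.observe()["eef_pos"]
for t in range(1,40,4):print(t,((P(54,t,-34)-e)/500).round(3))
E
```

```text
valve side [363.4 235.4] 5 r 86.9 ang -99.0
t 6.9 F [ 0.5  0.5 -0.5] shift [ 0.0038 -0.0007  0.0001] mm [ 1.9 -0.3  0.1] turn [-0.005 -0.009 -0.003]
1 [-0.003 -0.003  0.   ]
5 [-0.01  -0.006 -0.   ]
9 [-0.017 -0.009 -0.001]
13 [-0.024 -0.012 -0.002]
17 [-0.031 -0.016 -0.003]
21 [-0.037 -0.02  -0.004]
25 [-0.043 -0.024 -0.006]
29 [-0.048 -0.028 -0.008]
33 [-0.053 -0.033 -0.011]
37 [-0.058 -0.038 -0.014]
```

apply_moves([
  [-0.006,-0.004,0,0,0,0,0],
  [-0.012,-0.007,0,0,0,0,0],
  [-0.018,-0.009,-0.001,0,0,0,0],
  [-0.024,-0.012,-0.002,0,0,0,0],
  [-0.031,-0.016,-0.003,0,0,0,0],
  [-0.037,-0.02,-0.004,0,0,0,0],
  [-0.043,-0.024,-0.006,0,0,0,0],
  [-0.048,-0.028,-0.008,0,0,0,0],
])

```text
time_s: 7.57
eef_pos: [497.7, 95.1, 149.4]
tcp_rot: [-1.48, -2.038, -0.539]
contact_force: [3.2, 2.2, 1.7]
grip_width: 0.2
gripper_force: 1.7
```

```bash
python3 - <<'E'
from h import *
valve();s=arm.observe();e=s["eef_pos"];d=e-C;print("ang",np.degrees(np.arctan2(d@ey,d@u)),"F",s["contact_force"])
for t,h in((26,-34),(24,0),(24,50)):go(P(54,t,h))
E
```

```text
ang 29.260993764180075 F [ 0.60957771 -0.20805781  0.44489117]
t 7.6667 F [ 0.6 -0.2  0.4] shift [0.0026 0.0057 0.0021] mm [1.3 2.9 1.1] turn [-0.003 -0.007 -0.001]
t 7.6667 F [ 0.6 -0.2  0.4] shift [ 0.019  -0.0336  0.0552] mm [  9.5 -16.8  27.6] turn [-0.003 -0.007 -0.001]
t 7.6667 F [ 0.6 -0.2  0.4] shift [ 0.0389 -0.0947  0.1319] mm [ 19.4 -47.4  65.9] turn [-0.003 -0.007 -0.001]
```

apply_moves([
  [0.004,0.007,0.002,0,0,0,0],
  [0.006,0.007,0.003,0,0,0,0],
  [0.02,-0.034,0.055,0,0,0,0],
  [0.039,-0.095,0.132,0,0,0,0],
  [0.039,-0.095,0.132,0,0,0,0],
  [0.039,-0.095,0.132,0,0,0,0],
])

```text
time_s: 8.17
eef_pos: [519.1, 45.0, 216.7]
tcp_rot: [-1.485, -2.042, -0.54]
contact_force: [0.0, -0.7, -0.1]
grip_width: 0.1
gripper_force: 0.0
```

```bash
python3 - <<'E'
from h import *
valve();go(P(54,-56,50))
im=arm.capture("side");cv2.imwrite("pics/p5.png",cv2.resize(im[150:310,260:420],None,fx=3,fy=3,interpolation=2)[:,:,::-1])
E
```

```text
valve side [349.  215.6] 11 r 87.3 ang -59.7
t 8.2667 F [ 0.3  0.8 -1. ] shift [ 0.1351  0.0098 -0.0241] mm [ 67.5   4.9 -12. ] turn [-0.005 -0.007 -0.003]
```

View pics/p5.png

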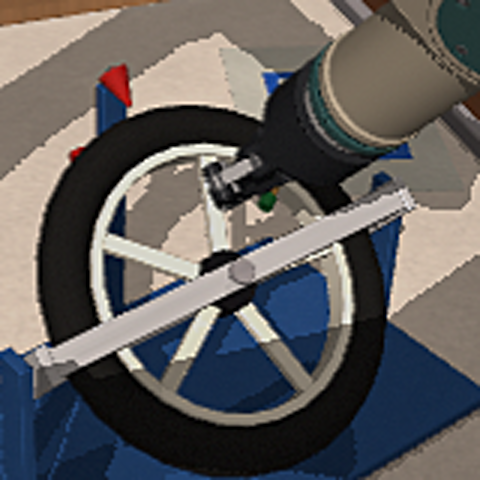

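The valve is now at about -60° (side crop (267,202)), the fingers are well out in front of the wheel, and the wheel is still.

```bash
python3 - <<'E'
from h import *
e=arm.observe()["eef_pos"]
for t,h in((-54,50),(-54,10),(-54,-34)):print(((P(50,t,h)-e)/500).round(3))
E
```

```text
[ 0.128  0.005 -0.024]
[ 0.112  0.054 -0.086]
[ 0.095  0.107 -0.153]
```

apply_moves([
  [0.07,0.005,-0.01,0,0,0,0],
  [0.125,0.007,-0.02,0,0,0,0],
  [0.125,0.007,-0.02,0,0,0,0],
  [0.125,0.007,-0.02,0,0,0,0],
])

```text
time_s: 8.65
eef_pos: [579.0, 53.3, 203.1]
tcp_rot: [-1.476, -2.036, -0.536]
contact_force: [-0.2, 0.0, 0.2]
grip_width: 0.4
gripper_force: 0.0
```

```bash
python3 - <<'E'
from h import *
valve();e=arm.observe()["eef_pos"]
for t,h in((-54,50),(-54,10),(-54,-34)):print(((P(50,t,h)-e)/500).round(3))
E
```

```text
valve side [348.6 216.6] 28 r 84.3 ang -59.9
valve top [306.7 189.9] 22 r 83.3 ang -59.8
[ 0.004 -0.001 -0.004]
[-0.012  0.048 -0.065]
[-0.029  0.102 -0.133]
```

apply_moves([
  [0.004,-0.001,-0.004,0,0,0,0],
  [-0.004,0.024,-0.035,0,0,0,0],
  [-0.012,0.048,-0.065,0,0,0,0],
  [-0.021,0.075,-0.099,0,0,0,0],
  [-0.029,0.102,-0.133,0,0,0,0],
  [-0.029,0.102,-0.133,0,0,0,0],
  [-0.029,0.102,-0.133,0,0,0,0],
])

```text
time_s: 9.33
eef_pos: [564.6, 102.9, 138.8]
tcp_rot: [-1.479, -2.037, -0.537]
contact_force: [0.0, -0.2, 0.6]
grip_width: 0.0
gripper_force: 0.0
```

```bash
python3 - <<'E'
from h import *
valve();go(P(50,-54,-34));e=arm.observe()["eef_pos"]
for t in range(-50,-17,4):print(t,((P(51,t,-34)-e)/500).round(3))
E
```

```text
valve top [306.2 189.9] 17 r 84.2 ang -59.0
t 9.4333 F [-0.3  0.5  0.5] shift [-0.0051  0.0042 -0.0036] mm [-2.6  2.1 -1.8] turn [-0.002 -0.003 -0.   ]
-50 [-0.009  0.008  0.001]
-46 [-0.015  0.011  0.004]
-42 [-0.021  0.013  0.007]
-38 [-0.027  0.014  0.01 ]
-34 [-0.034  0.016  0.013]
-30 [-0.041  0.016  0.015]
-26 [-0.047  0.017  0.018]
-22 [-0.054  0.017  0.019]
-18 [-0.061  0.017  0.021]
```

apply_moves([
  [-0.009,0.008,0.001,0,0,0,0],
  [-0.015,0.011,0.004,0,0,0,0],
  [-0.021,0.013,0.007,0,0,0,0],
  [-0.027,0.014,0.01,0,0,0,0],
  [-0.034,0.016,0.013,0,0,0,0],
  [-0.041,0.016,0.015,0,0,0,0],
  [-0.047,0.017,0.018,0,0,0,0],
  [-0.054,0.017,0.019,0,0,0,0],
])

```text
time_s: 10.1
eef_pos: [538.8, 110.9, 148.7]
tcp_rot: [-1.481, -2.039, -0.54]
contact_force: [2.9, -0.5, -0.8]
grip_width: 0.1
gripper_force: 1.5
```

```bash
python3 - <<'E'
from h import *
valve();e=arm.observe()["eef_pos"];d=e-C;print(np.hypot(d@u,d@ey),np.degrees(np.arctan2(d@ey,d@u)),d@a)
for t in range(-18,20,4):print(t,((P(51,t,-34)-e)/500).round(3))
E
```

```text
valve top [301.6 197.8] 16 r 84.0 ang -40.0
51.954995177182994 -20.15651270097048 -35.93002300527002
-18 [-0.003 -0.004  0.003]
-14 [-0.01  -0.005  0.004]
-10 [-0.017 -0.006  0.005]
-6 [-0.024 -0.007  0.005]
-2 [-0.031 -0.009  0.006]
2 [-0.038 -0.011  0.006]
6 [-0.044 -0.014  0.005]
10 [-0.051 -0.017  0.005]
14 [-0.057 -0.02   0.004]
18 [-0.063 -0.024  0.003]
```

apply_moves([
  [-0.003,-0.004,0.003,0,0,0,0],
  [-0.01,-0.005,0.004,0,0,0,0],
  [-0.017,-0.006,0.005,0,0,0,0],
  [-0.024,-0.007,0.005,0,0,0,0],
  [-0.031,-0.009,0.006,0,0,0,0],
  [-0.038,-0.011,0.006,0,0,0,0],
  [-0.044,-0.014,0.005,0,0,0,0],
  [-0.047,-0.015,0.005,0,0,0,0],
])

```text
time_s: 10.87
eef_pos: [514.2, 102.8, 150.7]
tcp_rot: [-1.481, -2.037, -0.538]
contact_force: [2.3, 0.5, -0.8]
grip_width: 0.0
gripper_force: 1.0
```

```bash
python3 - <<'E'
from h import *
valve();e=arm.observe()["eef_pos"];d=e-C;print(np.hypot(d@u,d@ey),np.degrees(np.arctan2(d@ey,d@u)),d@a)
for t in range(8,26,2):print(t,((P(51,t,-34)-e)/500).round(4))
E
```

```text
valve side [321.6 210.3] 24 r 83.0 ang -9.2
valve top [301.2 215.5] 13 r 81.5 ang -8.6
49.88318204942979 7.983423992397624 -33.9016041559283
8 [-0.0009  0.0016  0.0013]
10 [-0.0041  0.0001  0.0009]
12 [-0.0073 -0.0014  0.0005]
14 [-0.0104 -0.0031 -0.    ]
16 [-0.0134 -0.0048 -0.0006]
18 [-0.0164 -0.0066 -0.0013]
20 [-0.0193 -0.0085 -0.002 ]
22 [-0.0222 -0.0105 -0.0029]
24 [-0.025  -0.0125 -0.0038]
```

apply_moves([
  [-0.004,0,0.001,0,0,0,0],
  [-0.007,-0.0015,0.0005,0,0,0,0],
  [-0.01,-0.003,0,0,0,0,0],
  [-0.012,-0.004,0,0,0,0,0],
  [-0.012,-0.004,0,0,0,0,0],
  [-0.012,-0.004,0,0,0,0,0],
])

```text
time_s: 11.47
eef_pos: [508.5, 101.3, 150.7]
tcp_rot: [-1.48, -2.038, -0.538]
contact_force: [1.5, 0.6, 0.1]
grip_width: 0.1
gripper_force: 0.9
```

```bash
python3 - <<'E'
from h import *
valve();e=arm.observe()["eef_pos"];d=e-C;t0=np.degrees(np.arctan2(d@ey,d@u));print(np.hypot(d@u,d@ey),t0)
def rp(n,px):
    d=plane(n,[px],C,a)[0]-C;return np.linalg.norm(d).round(1),np.degrees(np.arctan2(d@ey,d@u)).round(2)
# arrow tip (fixed) and its centroid by mask near prediction
for n in("side","top"):
    M=masks(arm.capture(n))["red"];c=cv2.connectedComponentsWithStats(M)
    p0=proj(n,[P(165,0,0)])[0]
    for i in range(1,c[0]):
        if np.linalg.norm(c[3][i]-p0)<15 and c[2][i][4]>8:
            ys,xs=np.where(c[1]==i);q=np.c_[xs,ys].astype(float);g=proj(n,[C])[0]
            k=np.argsort(np.linalg.norm(q-g,axis=1))[:4];print(n,c[2][i][4],"centroid",c[3][i],rp(n,c[3][i]),"tip",q[k].mean(0),rp(n,q[k].mean(0)))
for t in(1,2,3,4):print(t,((P(51,t0+t,-34)-P(51,t0,-34))/500).round(4))
E
```

```text
valve side [318.2 211.5] 24 r 82.7 ang -2.4
valve top [302.2 219.4] 13 r 80.9 ang -1.9
51.07681111181249 14.205995660969135
side 81 centroid [298.9382716  177.60493827] (np.float64(174.1), np.float64(0.24)) tip [302.5 184. ] (np.float64(156.9), np.float64(0.04))
top 70 centroid [269.77142857 226.25714286] (np.float64(174.2), np.float64(0.49)) tip [275.75 224.75] (np.float64(157.7), np.float64(0.08))
1 [-0.0015 -0.0009 -0.0003]
2 [-0.003  -0.0017 -0.0006]
3 [-0.0045 -0.0026 -0.0009]
4 [-0.006  -0.0036 -0.0013]
```

apply_moves([
  [-0.0015,-0.001,0,0,0,0,0],
  [-0.003,-0.002,-0.0005,0,0,0,0],
  [-0.0035,-0.002,-0.0005,0,0,0,0],
  [-0.0035,-0.002,-0.0005,0,0,0,0],
])

```text
time_s: 12.0
eef_pos: [507.4, 100.3, 150.5]
tcp_rot: [-1.48, -2.038, -0.539]
contact_force: [2.6, 2.0, -0.3]
grip_width: 0.2
gripper_force: 1.4
```

```bash
python3 - <<'E'
from h import *
valve();e=arm.observe()["eef_pos"];d=e-C;t0=np.degrees(np.arctan2(d@ey,d@u));print(np.hypot(d@u,d@ey),t0,arm.observe()["contact_force"])
for t,h in((-6,-34),(-6,0),(-6,50)):print(((P(51,t0+t,h)-e)/500).round(3))
E
```

```text
valve side [317.5 211.8] 24 r 82.7 ang -0.9
valve top [302.3 220.5] 14 r 81.6 ang -0.0
50.87274585486473 15.948166275754167 [ 2.82336314  0.73977008 -0.17877078]
[0.009 0.005 0.002]
[ 0.023 -0.036  0.054]
[ 0.043 -0.097  0.13 ]
```

apply_moves([
  [0.005,0.003,0.001,0,0,0,0],
  [0.009,0.005,0.002,0,0,0,0],
  [0.009,0.005,0.002,0,0,0,0],
  [0.023,-0.036,0.054,0,0,0,0],
  [0.043,-0.097,0.13,0,0,0,0],
  [0.07,-0.18,0.24,0,0,0,0],
  [0.07,-0.18,0.24,0,0,0,0],
  [0.07,-0.18,0.24,0,0,0,0],
])

```text
time_s: 12.77
eef_pos: [545.1, 3.5, 274.7]
tcp_rot: [-1.491, -2.045, -0.541]
contact_force: [0.4, -0.5, 0.5]
grip_width: -0.0
gripper_force: 0.0
```

```bash
python3 - <<'E'
from h import *
valve();valve();s=arm.observe();print((s["eef_pos"]-C)@a,s["contact_force"])
im=arm.capture("side");cv2.imwrite("pics/p6.png",cv2.resize(im[150:310,260:420],None,fx=3.5,fy=3.5,interpolation=2)[:,:,::-1])
E
```

```text
valve side [317.5 211.8] 24 r 82.7 ang -0.9
valve top [302.3 220.5] 14 r 81.6 ang -0.0
valve side [317.5 211.8] 24 r 82.7 ang -0.9
valve top [302.4 220.6] 15 r 81.4 ang 0.1
118.53405480277955 [-0.35916652  0.6728227  -0.33439   ]
```

View pics/p6.png

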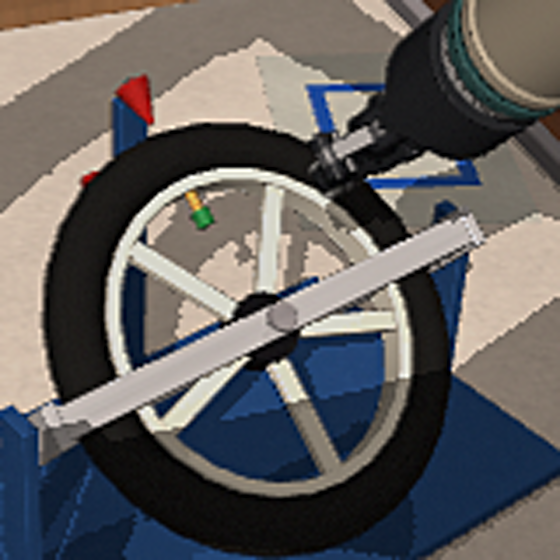

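The valve, with its cap at crop (203,217), points at the red arrow tip at (150,122), within about 0.5°. The wheel is still and the fingers are out.

```bash
python3 -c "
from cell import arm
print(arm.hand_in())"
```

```text
the job is handed in; nothing more can be done
None
```

I turned the wheel in two separate spoke pushes, with the fingers fully out in between while the valve was about 60° short; it now points at the red arrow to within about 1°, the wheel is still, the fingers are out, and the job is handed in.

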